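# Lay two frame rails in the squaring corner

### The job

Lay both wooden frame rails flat and side by side on the squaring board, the longer rail along the long fence and the shorter one right beside it, both with their tongues pointing away from the end stop. Push them up snug: square ends flush against the end stop, the long rail flush against the fence, the short rail flush against the long one, so that one line can be marked across both. Set the rails down rather than dropping them, and leave the paint bottle, paint can and brush where they are.

Things in the scene. Friction and masses are not known exactly. Their poses are not given: they have to be found in the camera images.
- board: Squaring board fixed to the table: plywood 300 x 150 x 12 mm (local x, y, z) with two dark wooden strips standing 12 mm above its top face: the long fence, 18 mm wide, along the whole +y edge, and the end stop, 15 mm wide, across the +x end. Origin: centre of the underside, on the table. The board does not move; its position and yaw vary.
- corner (a point): Inner corner of the board, where the faces of fence and end stop meet, on the board's top face: (135, 57, 12) mm in the board's frame, with the same axes. The free top face extends 285 mm to -x and 132 mm to -y from here.
- long_rail: The longer pale wooden frame rail: bar 230 x 38 x 20 mm, with a tongue 25 mm long, 16 mm wide and 10 mm thick (mid-thickness, 5 to 15 mm up) on one end, 255 mm overall. Origin: centre of the 230 mm bar's underside. x points along the rail towards the tongue, y across it, z up. About 100 g. Starts flat on the table, in any direction.
- long_rail_square_end (a point): Centre of the long rail's plain square end face, 115 mm to -x of its origin, 10 mm up.
- long_rail_tongue_end (a point): Centre of the end face of the long rail's tongue, 140 mm to +x of its origin, 10 mm up.
- short_rail: The shorter pale wooden frame rail: bar 170 x 38 x 20 mm with the same tongue (25 x 16 x 10 mm) on one end, 195 mm overall. Origin: centre of the 170 mm bar's underside. x points along the rail towards the tongue, y across it, z up. About 75 g. Starts flat on the table, in any direction.
- short_rail_square_end (a point): Centre of the short rail's plain square end face, 85 mm to -x of its origin, 10 mm up.
- short_rail_tongue_end (a point): Centre of the end face of the short rail's tongue, 110 mm to +x of its origin, 10 mm up.
- paint_bottle: Green plastic paint bottle, 60 mm across, 170 mm high, upright; origin: centre of its underside. Bystander.
- paint_can: Metal paint can, 84 mm across, 100 mm high, upright; origin: centre of its underside. Bystander.
- brush: Paint brush lying on the table, about 200 mm long along its x; origin: underside, near its middle. Bystander.
There are look-alikes about, which are no part of the job. Leave any green or orange look-alike of the short_rail alone.

How it is judged:
By the outcome, as a careful person would: the job done as asked, in the order asked, and still so for the second after the job is handed in, with the robot touching nothing.
It also fails if it takes over 72 s, if anything falls off the work surface, if the arm or the gripper's body presses on something with over 40 N, if the wrist force passes 120 N, or if a joint passes its speed limit or range.

### The arm

A 6-joint arm with a two-finger parallel gripper is mounted at the origin on the work surface. World frame = base frame: x ahead of the robot, y to its left, z up, the work surface at z = 0. Lengths are in m, angles in degrees, forces in N, time in s.
With the tool pointing down it reaches from about 0.4 to 0.825 m from the base axis. Payload 7 kg.
Tool frame: the origin (TCP) lies between the finger pads; the fingertips stand 19 mm ahead of it and the grasp point (between the pads) is the TCP; z points along the fingers, y is the line along which they close (so a half turn about z gives the same grasp; the last joint's range is limited). The gripper opens to 88 mm and grips with 3 to 60 N. Pads are 19 mm wide; open, the fingers measure 130 mm over their backs; the gripper's body (78 mm by 193 mm) begins 47 mm behind the grasp point.
Start: joints at [88.069, 20.546, 0.682, 0, -70.136, -16.507], TCP at [0.213, 0.64, 0.246] pointing down, gripper open.
Joint ranges: [-176.03, 176.03], [-82.01, 121.73], [-58.28, 71.71], [-173.87, 95.51], [-174.79, -0.11], [-173.66, 173.66]. Speed limits (degrees/s): [136.94, 136.94, 172.46, 180, 180, 180].

### API

Orientations are given as [roll, pitch, yaw] about the fixed x, y, z axes, in that order (R = Rz(yaw) Ry(pitch) Rx(roll)).
In Python, from plant import get_obs, snapshot, close_job, spot_in, spot_point gives the robot as it stands.
- The arm moves only by the tool play_rows, never from a script. Its argument "plan" is a list of rows, each a list of 6 numbers: the shift along the tool's x, y, z in cm, then the turn, a rotation vector about the tool's x, y, z in degrees. A call has 1 to 20 rows; each row shifts and turns the commanded pose from where the row before left it, along the tool's axes as they then stand; what a row does not reach is not made up. A row lasts 1/12 s, in which the tool goes at most 41.7 mm and 7.16 degrees, less where a joint would pass 70% of its speed; a pose out of reach is approached as far as the arm can. A call is refused whole if a number of a shift passes 4.17 or a number of a turn 7.16, either way. A call with a gripper value outside its range is refused whole. "grip" is the finger opening in cm, from 0 to 8.76, set as the call begins (left out, the last holds). The fingers move at their own pace and stop on an object; the grip force is fixed at half the most. Time passes only in rows, so rows that do not move let the fingers close. It gives the time, the measured TCP pose, the force, the opening and the grip force at its end, in the units of the state.
- get_obs(): the state, without advancing time (a new reading comes with each control period).
- snapshot(name): name is "scene" or "top" or "wrist"; returns a dict with "frame" (400x640x3 uint8, red, green, blue), "fx", "fy", "cx", "cy" (pixels), "k1" (the pictures are not rectified: a ray, as slopes to the right and down, at radius r is drawn at 1 + k1 r^2 times it, then the intrinsics apply), "position" and "attitude" of the camera in the world. Camera axes: x right, y down, z forward; pixel columns grow to the right and rows downward; lengths in m; the calibration is good to about 2 mm. A picture is of the moment at which its call begins. There is no depth.
- close_job(): hands the job in; it is judged then, once.
Trained networks look in the newest picture that a camera, given by its name, has taken for a name from the list of things; names that differ only in an ending like _2 or _b are one class to them, and where a whole thing is asked for, a point or a joint stands for the part that bears it (a point fixed in the world has none). Each returns a list of dicts, best first, with "score" (0 to 1); they miss things now and then, are a little off and sometimes report something else, mostly with a low value. They report only what shows in the picture. A call takes as long as a camera call. They do not tell look-alikes from the thing itself.
- spot_in(camera, thing): "position" ([x, y, z] in m, in world coordinates, good to about 4 mm: the middle of the surface that is visible of it).
- spot_point(camera, thing): "position" ([x, y, z] in m, in world coordinates, good to about 4 mm: a listed point, or the origin of a listed thing).
The state is a dict: "clock": time; "joint_pos": joint angles; "qvel": joint speeds; "tau": joint torques, N m; "tool_pos": TCP position; "orientation": TCP orientation; "force": force on the tool from outside, world axes, zero at the start; "moment": the same for the moment, N m; "opening": finger opening in m; "gripper_force": force on a finger pad.
Only numpy, scipy, OpenCV 4.12 (cv2) and the standard library are available. Lean on these libraries where they do the work, as an engineer would, in place of code of your own. Each camera call takes 0.05 s, during which the arm holds its last target. There are 200 camera calls.

## Working session

There is one attempt and no reset: what is moved stays moved. The work goes in short steps, Python scripts to look and compute and a tool call to move; the robot and the scene stay as the last step left them, time stands still between calls to the robot, and variables do not carry over. Pictures are saved under pics/ and viewed, at most 10 in all, crops included, and the job is handed in when it is done.

Besides the shell and the picture viewer there is one more tool, called after "Request:" by a JSON object that holds its "name" and its "arguments", one argument or row to a line. play_rows: Moves the arm, as the interface text tells. Its arguments: {"type":"object","properties":{"plan":{"type":"array","items":{"type":"array","items":{"type":"number"}}},"grip":{"type":"number"}},"required":["plan"]}

```bash
mkdir -p pics; ls
python3 - <<'E'
from plant import *
import cv2
o=get_obs();print({k:o[k] for k in('clock','tool_pos','orientation','opening','force')})
for c in('top','scene'):
    s=snapshot(c);cv2.imwrite(f'pics/{c}1.png',s['frame'][:,:,::-1]);print(c,{k:v for k,v in s.items() if k!='frame'})
    for n in('board','corner','long_rail','long_rail_square_end','long_rail_tongue_end','short_rail','short_rail_square_end','short_rail_tongue_end','paint_bottle','paint_can','brush'):
        print(n,[(d['position'],round(d['score'],2)) for d in spot_point(c,n)[:4]])
E
```

```text
pics
{'clock': 0.0, 'tool_pos': array([0.2133838 , 0.63990473, 0.24460994]), 'orientation': array([ 1.79903055e+02, -9.69366300e-03, -1.84473692e+01]), 'opening': 0.08774069833404846, 'force': array([-0.24714859, -0.97167745, -0.10530959])}
top {'fx': 483.28996165010255, 'fy': 483.28996165010255, 'cx': 321.2474242757529, 'cy': 203.58073551131196, 'k1': -0.12048518543531066, 'position': array([0.28915726, 0.07410269, 1.48665624]), 'attitude': array([-172.04975959,    0.58192864,  -90.11771083])}
board [([0.535, 0.0083, 0.0], 0.74), ([0.5049, -0.3382, 0.0012], 0.73)]
corner [([0.6789, 0.0403, 0.0126], 0.7)]
long_rail [([0.5058, -0.3371, 0.0023], 0.63)]
long_rail_square_end [([0.4351, -0.4346, 0.0101], 0.85)]
long_rail_tongue_end [([0.5853, -0.221, 0.0084], 0.96)]
short_rail [([0.4349, 0.5615, -0.0016], 0.81), ([0.2196, 0.3586, -0.0], 0.73), ([0.4282, 0.3396, 0.0006], 0.59)]
short_rail_square_end [([0.4934, 0.6193, 0.0071], 0.95), ([0.4835, 0.2759, 0.0078], 0.64), ([0.2372, 0.4418, 0.0138], 0.6), ([0.3563, 0.4277, 0.0077], 0.16)]
short_rail_tongue_end [([0.2006, 0.2474, 0.0092], 0.94), 
[... 571 characters left out ...]
54], 0.74)]
long_rail [([0.5064, -0.3335, 0.0013], 0.96), ([0.6957, 0.2359, -0.0001], 0.69)]
long_rail_square_end [([0.4408, -0.4325, 0.0095], 0.76)]
long_rail_tongue_end [([0.5863, -0.2273, 0.0135], 0.83)]
short_rail [([0.4364, 0.5688, 0.0003], 0.98), ([0.4286, 0.3478, 0.0029], 0.85), ([0.225, 0.3581, 0.001], 0.72)]
short_rail_square_end [([0.479, 0.276, 0.0081], 0.83), ([0.4982, 0.6212, 0.0031], 0.67), ([0.2392, 0.4455, 0.0145], 0.65)]
short_rail_tongue_end [([0.3556, 0.4273, 0.0074], 0.96), ([0.1959, 0.2509, 0.0082], 0.79), ([0.3526, 0.4922, 0.0093], 0.69)]
paint_bottle [([0.6936, 0.2345, -0.0005], 0.87)]
paint_can [([0.7357, 0.3632, -0.0012], 0.58)]
brush [([0.7376, -0.3138, 0.0], 0.86)]
```

View pics/top1.png

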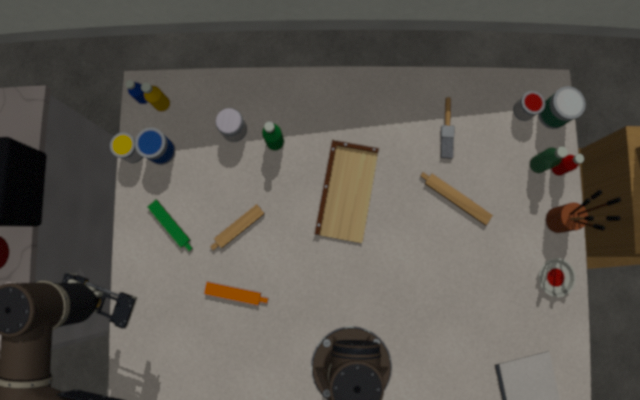

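Run:
```python
import cv2
i=cv2.imread('pics/top1.png');print(i.shape)
cv2.imwrite('pics/crop1.png',cv2.resize(i[120:320,60:330],None,fx=2.9,fy=2.9,interpolation=cv2.INTER_CUBIC))
```

```text
(400, 640, 3)
```

The top picture shows three short-rail shapes: green at (170,225), orange at (236,294) and pale wood at (238,228). The wood one is the short rail, as described, because the coloured ones are look-alikes. The long rail is at (457,199), and the board has its fence on the left edge and its end stop at the top, with the corner at (335,145). I'll confirm with the crop.

View pics/crop1.png

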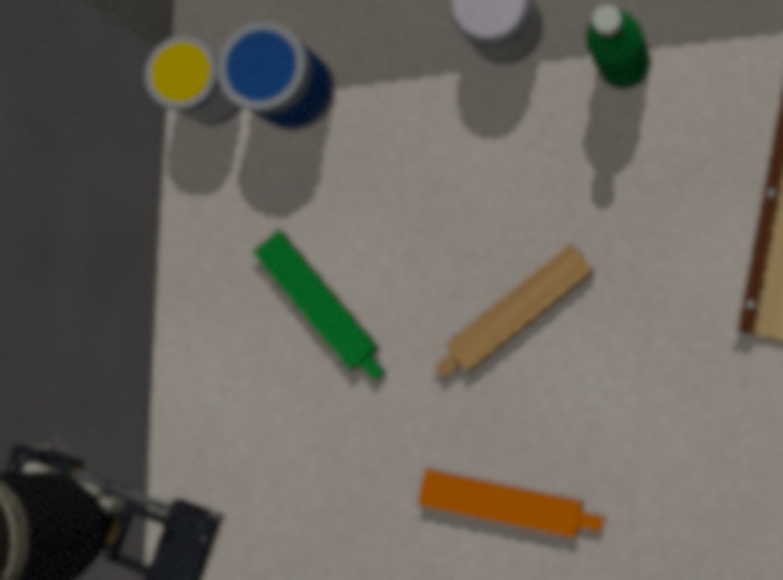

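```bash
cat > h.py <<'E'
import numpy as np,cv2
from scipy.spatial.transform import Rotation as R
from plant import *
def project(s,P):
    P=np.atleast_2d(P);c=R.from_euler('xyz',s['attitude'],degrees=True).inv().apply(P-s['position'])
    u=c[:,:2]/c[:,2:];u=u*(1+s['k1']*(u**2).sum(1,keepdims=True))
    return u*[s['fx'],s['fy']]+[s['cx'],s['cy']]
def unproject(s,px,z):
    d=(np.atleast_2d(px)-[s['cx'],s['cy']])/[s['fx'],s['fy']];u=d.copy()
    for _ in range(20):u=d/(1+s['k1']*(u**2).sum(1,keepdims=True))
    r=R.from_euler('xyz',s['attitude'],degrees=True).apply(np.c_[u,np.ones(len(u))])
    return s['position']+r*((z-s['position'][2])/r[:,2])[:,None]
def outline(s,mask_rows,z):
    pass
E
python3 - <<'E'
from h import *
s=snapshot('top');f=s['frame']
hsv=cv2.cvtColor(f,cv2.COLOR_RGB2HSV)
for p in((238,228),(457,199),(350,200),(300,250),(322,200),(355,146)):print(p,f[p[1],p[0]],hsv[p[1],p[0]])
m=cv2.inRange(hsv,(8,70,80),(24,255,255))
n,l,st,c=cv2.connectedComponentsWithStats(m)
for k in range(1,n):
    if st[k,4]>200:
        pts=np.argwhere(l==k)[:,::-1].astype(float)
        zz=0.02 if st[k,4]<2000 else .012
        w=unproject(s,pts,zz)[:,:2]
        r=cv2.minAreaRect(w.astype(np.float32)*1000)
        print(st[k],w.mean(0),r, cv2.boxPoints(r).round(0).tolist())
E
```

```text
(238, 228) [130 101  64] [ 17 129 130]
(457, 199) [125  99  61] [ 18 131 125]
(350, 200) [141 122  86] [ 20  99 141]
(300, 250) [136 131 123] [ 18  24 136]
(322, 200) [66 40 26] [ 11 155  66]
(355, 146) [65 37 21] [ 11 173  65]
[626 126  14  93 707] [ 0.6310811  -0.93339931] ((599.9443359375, -927.2166137695312), (48.733665466308594, 309.1679992675781), 83.59749603271484) [[444.0, -934.0], [751.0, -969.0], [756.0, -920.0], [449.0, -886.0]]
[ 319  147   59   96 3917] [0.52401381 0.00526174] ((528.00634765625, 5.5389556884765625), (135.172119140625, 289.23785400390625), 79.225830078125) [[373.0, -34.0], [657.0, -88.0], [683.0, 45.0], [399.0, 99.0]]
[421 172  71  53 995] [ 0.5107139  -0.33089484] ((513.8801879882812, -325.80157470703125), (253.8922119140625, 42.10845184326172), 54.88264846801758) [[424.0, -418.0], [458.0, -442.0], [604.0, -234.0], [570.0, -210.0]]
[211 205  53  45 762] [0.42242886 0.346038  ] ((418.7174072265625, 350.4669189453125), (40.532047271728516, 193.07382202148438), 39.15294647216797) [[342.0, 413.0], [464.0, 263.0], [495.0, 288.0], [373.0, 438.0]]
[204 281  65  25 872] [0.22077918 0.35234411] ((219.58009338378906, 346.809326171875), (198.45196533203125, 43.249141693115234), 78.75257110595703) [[179.0, 254.0], [221.0, 245.0], [260.0, 440.0], [218.0, 448.0]]
```

The crop confirms that the pale wooden rail (crop 515,310) lies between the green and orange look-alikes, with its tongue at the lower left. I'll start with the long rail and swing round the base to above it.

Request:
{"name": "play_rows", "arguments": {
  "plan": [
    [3.9,0.34,0.15,0,0,3.55],
    [3.9,0.34,0.15,0,0,3.55],
    [3.9,0.34,0.15,0,0,3.55],
    [3.9,0.34,0.15,0,0,3.55],
    [3.9,0.34,0.15,0,0,3.55],
    [3.9,0.34,0.15,0,0,3.55],
    [3.9,0.34,0.15,0,0,3.55],
    [3.9,0.34,0.15,0,0,3.55],
    [3.9,0.34,0.15,0,0,3.55],
    [3.9,0.34,0.15,0,0,3.55],
    [3.9,0.34,0.15,0,0,3.55],
    [3.9,0.34,0.15,0,0,3.55],
    [3.9,0.34,0.15,0,0,3.55],
    [3.9,0.34,0.15,0,0,3.55],
    [3.9,0.34,0.15,0,0,3.55],
    [3.9,0.34,0.15,0,0,3.55],
    [3.9,0.34,0.15,0,0,3.55],
    [3.9,0.34,0.15,0,0,3.55],
    [3.9,0.34,0.15,0,0,3.55],
    [3.9,0.34,0.15,0,0,3.55]
  ]
}}

```text
clock: 2.92
tool_pos: [0.6118, 0.0219, 0.2155]
orientation: [-180.0, -0.0, -89.6]
force: [0.2, -1.1, 0.2]
opening: 0.0876
gripper_force: 0.0
```

```bash
cat >> h.py <<'E'
def delta(target,yaw):
    "remaining shift in tool axes (cm) and tool-z turn (deg); shift given for the yaw now and for the final yaw"
    o=get_obs();p=o['tool_pos'];y0=o['orientation'][2];d=(np.array(target)-p)*100
    f=lambda y:np.round([d[0]*np.cos(y)+d[1]*np.sin(y),d[0]*np.sin(y)-d[1]*np.cos(y),-d[2]],2)
    print('t',o['clock'],'tcp',p.round(4),o['orientation'].round(2),'F',o['force'].round(1),'open',round(o['opening'],4))
    print('turn_z',round(-((yaw-y0+180)%360-180),2),'now',f(np.radians(y0)),'final',f(np.radians(yaw)))
def rect(cam,z,near,name=None,lo=(8,70,60),hi=(24,255,255)):
    "min-area rectangle (world, mm) of the wood-coloured blob nearest to a point"
    s=snapshot(cam)
    if name:cv2.imwrite(f'pics/{name}.png',s['frame'][:,:,::-1])
    m=cv2.morphologyEx(cv2.inRange(cv2.cvtColor(s['frame'],cv2.COLOR_RGB2HSV),lo,hi),cv2.MORPH_OPEN,np.ones((3,3)))
    n,l,st,_=cv2.connectedComponentsWithStats(m);best=None
    for k in range(1,n):
        if st[k,4]<300:continue
        w=unproject(s,np.argwhere(l==k)[:,::-1].astype(float),z)[:,:2]
        d=np.hypot(*(w.mean(0)-near))
        if best is None or d<best[0]:best=(d,st[k].tolist(),cv2.minAreaRect((w*1000).astype(np.float32)))
    print(best,cv2.boxPoints(best[2]).round(1).tolist());return s,best
E
python3 -c "
from h import *
delta((.507,-.336,.2),-125.1)"
```

```text
t 2.9167 tcp [0.6118 0.0219 0.2155] [-179.98   -0.    -89.61] F [ 0.2 -1.1  0.2] open 0.0876
turn_z 35.49 now [35.72 10.72  1.55] final [ 35.31 -12.     1.55]
```

```bash
python3 -c "
from h import *
s,b=rect('wrist',.012,(.528,.005),'w1',lo=(12,50,60))
print(s['position'],s['attitude'],s['fx'])
print(spot_point('wrist','corner')[:2],spot_point('wrist','board')[:2])"
```

```text
(np.float64(0.00808248229541911), [265, 93, 249, 146, 24906], ((526.074951171875, 7.766502380371094), (146.505126953125, 286.9981384277344), 79.31207275390625)) [[371.5, -37.599998474121094], [653.5, -90.80000305175781], [680.7000122070312, 53.099998474121094], [398.70001220703125, 106.4000015258789]]
[ 0.61176069 -0.05036587  0.35502271] [ 1.64667166e+02 -7.85677725e-03 -1.79626204e+02] 281.3902537171828
[{'position': [0.6745, 0.0439, 0.0109], 'score': 0.82}] [{'position': [0.5305, 0.0095, -0.0005], 'score': 0.88}, {'position': [0.699, 0.2329, 0.0048], 'score': 0.62}]
```

View pics/w1.png

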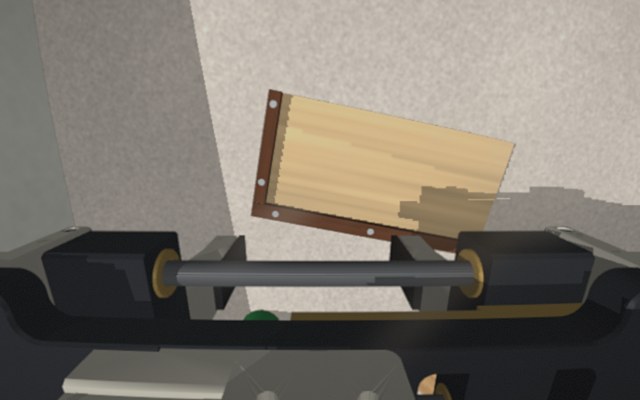

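The wrist picture shows the empty board, with the end stop at the left (265,150), the fence below (350,228), and the corner at about (277,203). That agrees with the corner at about (0.678, 0.044) and yaw −10.7°. Next I'll carry on to the long rail.

Request:
{"name": "play_rows", "arguments": {
  "plan": [
    [3.73,-0.06,0.6,0,0,3.55],
    [3.73,-0.06,0.6,0,0,3.55],
    [3.73,-0.06,0.6,0,0,3.55],
    [3.73,-0.06,0.6,0,0,3.55],
    [3.73,-0.06,0.6,0,0,3.55],
    [3.73,-0.06,0.6,0,0,3.55],
    [3.73,-0.06,0.6,0,0,3.55],
    [3.73,-0.06,0.6,0,0,3.55],
    [3.73,-0.06,0.6,0,0,3.55],
    [3.73,-0.06,0.6,0,0,3.55],
    [0,0,0,0,0,0]
  ]
}}

```text
clock: 3.98
tool_pos: [0.5167, -0.3348, 0.1541]
orientation: [179.9, -0.1, -125.3]
force: [1.1, 0.7, -0.8]
opening: 0.0873
gripper_force: 0.0
```

```bash
python3 -c "
from h import *
delta((.507,-.336,.03),-125.1)
s,b=rect('wrist',.02,(.507,-.336),'w2')
for n in ('long_rail','long_rail_square_end','long_rail_tongue_end'):print([d['position'] for d in spot_point('wrist',n)][:2])
"
```

```text
t 3.9833 tcp [ 0.5167 -0.3348  0.1541] [ 1.7986e+02 -6.0000e-02 -1.2531e+02] F [ 1.1  0.7 -0.8] open 0.0873
turn_z -0.21 now [ 0.66  0.73 12.41] final [ 0.65  0.73 12.41]
(np.float64(0.031397649665071595), [304, 70, 42, 192, 7441], ((493.99786376953125, -355.5264892578125), (187.81298828125, 37.874717712402344), 54.6021614074707)) [[424.20001220703125, -421.1000061035156], [455.0, -443.0], [563.7999877929688, -289.8999938964844], [533.0, -268.0]]
[[0.5064, -0.3383, 0.0006]]
[[0.4398, -0.4288, 0.0124]]
[[0.5874, -0.2253, 0.0081]]
```

Request:
{"name": "play_rows", "arguments": {
  "plan": [
    [0.45,0.33,2,0,0,0.1],
    [0.44,0.32,3,0,0,0],
    [0,0,3,0,0,0],
    [0,0,2.5,0,0,0],
    [0,0,1.5,0,0,0],
    [0,0,1.0,0,0,0],
    [0,0,0,0,0,0],
    [0,0,0,0,0,0]
  ]
}}

```text
clock: 4.85
tool_pos: [0.5103, -0.3346, 0.0259]
orientation: [-180.0, -0.0, -124.9]
force: [-0.1, -1.0, 1.5]
opening: 0.088
gripper_force: 0.0
```

Request:
{"name": "play_rows", "arguments": {
  "grip": 3,
  "plan": [
    [0,0,0,0,0,0],
    [0,0,0,0,0,0],
    [0,0,0,0,0,0],
    [0,0,0,0,0,0],
    [0,0,0,0,0,0],
    [0,0,0,0,0,0]
  ]
}}

```text
clock: 5.35
tool_pos: [0.5094, -0.3354, 0.0259]
orientation: [-180.0, 0.0, -125.0]
force: [-0.3, 0.3, -0.7]
opening: 0.053
gripper_force: 0.0
```

Request:
{"name": "play_rows", "arguments": {
  "plan": [
    [0,0,0,0,0,0],
    [0,0,0,0,0,0],
    [0,0,0,0,0,0],
    [0,0,0,0,0,0],
    [0,0,0,0,0,0],
    [0,0,0,0,0,0]
  ]
}}

```text
clock: 5.85
tool_pos: [0.5093, -0.3353, 0.0256]
orientation: [180.0, -0.0, -125.0]
force: [-0.6, -0.5, 1.0]
opening: 0.0378
gripper_force: 30.0
```

Request:
{"name": "play_rows", "arguments": {
  "plan": [
    [0,0,-1.5,0,0,0],
    [0,0,-2.5,0,0,0],
    [0,0,-2,0,0,-7.15],
    [0,0,-2,0,0,-7.15],
    [0,0,0,0,0,-7.15],
    [0,0,0,0,0,-7.15],
    [0,0,0,0,0,-7.15],
    [0,0,0,0,0,-7.15],
    [0,0,0,0,0,-7.15],
    [0,0,0,0,0,-7.15],
    [0,0,0,0,0,-7.15],
    [0,0,0,0,0,-7.15],
    [0,0,0,0,0,-7.15],
    [0,0,0,0,0,-7.15],
    [0,0,0,0,0,-7.15],
    [0,0,0,0,0,-7.15],
    [0,0,0,0,0,-7.15],
    [0,0,0,0,0,-7.05],
    [0,0,0,0,0,0]
  ]
}}

```text
clock: 7.43
tool_pos: [0.5093, -0.3352, 0.1053]
orientation: [-180.0, 0.0, -10.4]
force: [0.1, -0.0, -0.9]
opening: 0.0375
gripper_force: 30.0
```

Request:
{"name": "play_rows", "arguments": {
  "plan": [
    [-0.38,-3.55,0,0,0,0],
    [-0.38,-3.55,0,0,0,0],
    [-0.38,-3.55,0,0,0,0],
    [-0.38,-3.55,0,0,0,0],
    [-0.38,-3.55,0,0,0,0],
    [-0.38,-3.55,0,0,0,0],
    [-0.38,-3.55,0,0,0,0],
    [-0.38,-3.55,0,0,0,0],
    [-0.38,-3.55,0,0,0,0],
    [-0.38,-3.55,0,0,0,0],
    [0,0,0,0,0,0],
    [0,0,0,0,0,0]
  ]
}}

```text
clock: 8.43
tool_pos: [0.5383, 0.0226, 0.1056]
orientation: [-180.0, -0.0, -10.8]
force: [-0.6, -1.1, -1.0]
opening: 0.0378
gripper_force: 30.0
```

```bash
python3 -c "
from h import *
delta((.5372,.0208,.038),-10.7)
s=snapshot('wrist');cv2.imwrite('pics/w3.png',s['frame'][:,:,::-1])
"
```

```text
t 8.4333 tcp [0.5383 0.0226 0.1056] [-1.7999e+02 -1.0000e-02 -1.0770e+01] F [-0.6 -1.1 -1. ] open 0.0378
turn_z -0.07 now [-0.08  0.19  6.76] final [-0.08  0.19  6.76]
```

View pics/w3.png

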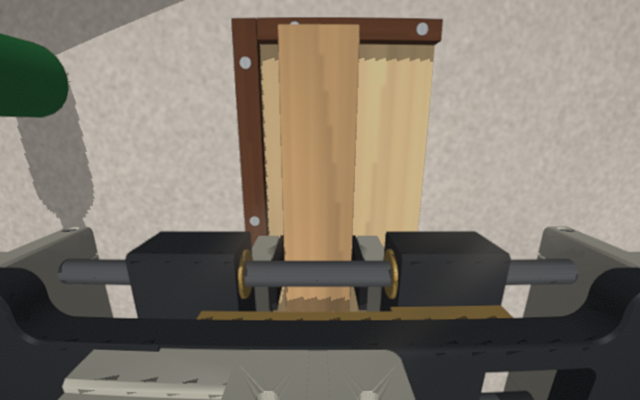

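The long rail is held square over the board, with its end at (318,25) and the fence's inner edge at about x=258–266. The stop's inner edge is at y≈41. I'll measure the corner from these pixels.

```bash
python3 -c "
from h import *
s=snapshot('wrist')
a=unproject(s,[(258,41),(435,44),(266,230),(232,19),(442,19)],.024);print(a.round(4))
d=a[1]-a[0];print('stop dir',np.degrees(np.arctan2(d[1],d[0]))+90)
d=a[0]-a[2];print('fence dir',np.degrees(np.arctan2(d[1],d[0])))
print(unproject(s,[(279,25),(359,25)],.0906).round(4), s['position'])
"
```

```text
[[ 0.675   0.0371  0.024 ]
 [ 0.65   -0.087   0.024 ]
 [ 0.535   0.0646  0.024 ]
 [ 0.6926  0.0518  0.024 ]
 [ 0.6654 -0.0937  0.024 ]]
stop dir -11.410238012759834
fence dir -11.111391542504517
[[ 0.6597  0.0163  0.0906]
 [ 0.6524 -0.0224  0.0906]] [0.60768501 0.00713562 0.24488817]
```

Request:
{"name": "play_rows", "arguments": {
  "plan": [
    [0,0.3,2,0,0,0],
    [0,0.2,2,0,0,0],
    [0,0,1.5,0,0,0],
    [0,0,0.8,0,0,0],
    [0,0,0.3,0,0,0],
    [0,0,0.1,0,0,0],
    [0,0,0.1,0,0,0],
    [0,0,0,0,0,0],
    [0,0,0,0,0,0]
  ]
}}

```text
clock: 9.28
tool_pos: [0.5378, 0.0158, 0.0383]
orientation: [-180.0, -0.1, -10.7]
force: [-0.2, 0.6, -0.6]
opening: 0.0377
gripper_force: 30.0
```

Request:
{"name": "play_rows", "arguments": {
  "plan": [
    [0.2,0,0,0,0,0],
    [0.2,0,0,0,0,0],
    [0.2,0,0,0,0,0],
    [0.2,0,0,0,0,0],
    [0.1,0,0,0,0,0],
    [0,0,0,0,0,0],
    [0,0,0,0,0,0],
    [0,0,0,0,0,0]
  ]
}}

```text
clock: 9.95
tool_pos: [0.5461, 0.014, 0.0376]
orientation: [-180.0, -0.0, -10.7]
force: [0.9, -0.9, 0.1]
opening: 0.0376
gripper_force: 30.0
```

Request:
{"name": "play_rows", "arguments": {
  "plan": [
    [0.1,0,0,0,0,0],
    [0.1,0,0,0,0,0],
    [0.1,0,0,0,0,0],
    [0,0,0,0,0,0],
    [0,0,0,0,0,0]
  ]
}}

```text
clock: 10.37
tool_pos: [0.5492, 0.0134, 0.0376]
orientation: [180.0, -0.0, -10.7]
force: [-0.1, -1.2, -1.4]
opening: 0.038
gripper_force: 30.0
```

Request:
{"name": "play_rows", "arguments": {
  "plan": [
    [0.1,0,0,0,0,0],
    [0.1,0,0,0,0,0],
    [0,0,0,0,0,0],
    [0,0,0,0,0,0]
  ]
}}

```text
clock: 10.7
tool_pos: [0.5511, 0.013, 0.0376]
orientation: [180.0, -0.0, -10.7]
force: [-0.1, -1.0, 0.5]
opening: 0.0375
gripper_force: 30.0
```

Request:
{"name": "play_rows", "arguments": {
  "plan": [
    [0.1,0,0,0,0,0],
    [0.1,0,0,0,0,0],
    [0.1,0,0,0,0,0],
    [0,0,0,0,0,0],
    [0,0,0,0,0,0]
  ]
}}

```text
clock: 11.12
tool_pos: [0.5513, 0.0129, 0.0375]
orientation: [180.0, 0.2, -10.8]
force: [-12.2, 8.1, 12.3]
opening: 0.0375
gripper_force: 30.0
```

```bash
python3 -c "
from h import *
delta((.55,.013,.038),-10.7)
s=snapshot('wrist');cv2.imwrite('pics/w4.png',s['frame'][:,:,::-1])
"
```

```text
t 11.1167 tcp [0.5513 0.0129 0.0375] [179.96   0.24 -10.77] F [-12.2   8.1  12.3] open 0.0375
turn_z -0.07 now [-0.13  0.01 -0.05] final [-0.13  0.01 -0.05]
```

View pics/w4.png

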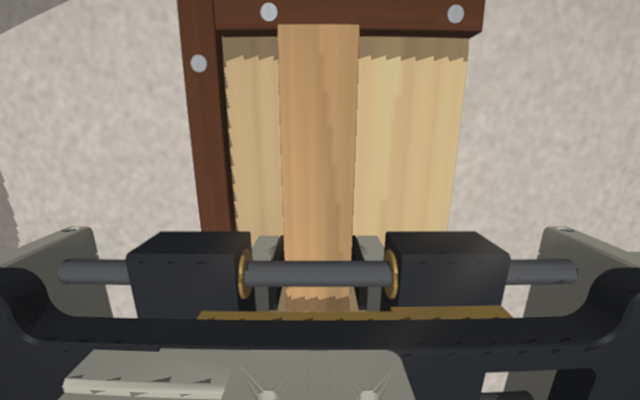

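The rail's end is hard against the stop at (318,27) with about 12 N. The gap to the fence is about 57 px, or 27 mm. I'll release it, turn, and push from the side with two fingers.

Request:
{"name": "play_rows", "arguments": {
  "grip": 4.7,
  "plan": [
    [0,0,0,0,0,0],
    [0,0,0,0,0,0],
    [0,0,0,0,0,0],
    [0,0,-1.5,0,0,0],
    [0,0,-2.5,0,0,0],
    [0,2.5,-0.5,0,0,0],
    [0,2.5,0,0,0,0]
  ]
}}

```text
clock: 11.75
tool_pos: [0.5466, -0.0361, 0.0847]
orientation: [-179.9, -0.2, -10.6]
force: [-0.4, -0.7, -0.3]
opening: 0.047
gripper_force: 0.0
```

Request:
{"name": "play_rows", "arguments": {
  "grip": 8.7,
  "plan": [
    [0,0,0,0,0,7.1],
    [0,0,0,0,0,7.1],
    [0,0,0,0,0,7.1],
    [0,0,0,0,0,7.1],
    [0,0,0,0,0,7.1],
    [0,0,0,0,0,7.1],
    [0,0,0,0,0,7.1],
    [0,0,0,0,0,7.1],
    [0,0,0,0,0,7.1],
    [0,0,0,0,0,7.1],
    [0,0,0,0,0,7.1],
    [0,0,0,0,0,7.1],
    [0,0,0,0,0,4.8],
    [0,0,0,0,0,0],
    [0,0,0,0,0,0]
  ]
}}

```text
clock: 13.0
tool_pos: [0.5448, -0.0367, 0.0825]
orientation: [-180.0, -0.0, -100.6]
force: [-0.6, 0.3, 0.8]
opening: 0.0868
gripper_force: 0.0
```

```bash
python3 -c "
from h import *
ex=np.array([np.cos(np.radians(-10.8)),np.sin(np.radians(-10.8)),0]);ey=np.array([-ex[1],ex[0],0])
t=np.array([.5505,.0131,0])-.048*ey;t[2]=.037
delta(t,-100.8)
"
```

```text
t 13.0 tcp [ 0.5448 -0.0367  0.0825] [-179.99   -0.   -100.58] F [-0.6  0.3  0.8] open 0.0868
turn_z 0.22 now [-0.2   0.37  4.55] final [-0.2   0.37  4.55]
```

Request:
{"name": "play_rows", "arguments": {
  "plan": [
    [0,0.2,2,0,0,0.2],
    [0,0.2,1.5,0,0,0],
    [0,0,0.7,0,0,0],
    [0,0,0.3,0,0,0],
    [-0.4,0,0,0,0,0],
    [-0.4,0,0,0,0,0],
    [-0.4,0,0,0,0,0],
    [-0.4,0,0,0,0,0],
    [-0.3,0,0,0,0,0],
    [-0.3,-0.1,0,0,0,0],
    [-0.3,-0.1,0,0,0,0],
    [-0.3,-0.1,0,0,0,0],
    [-0.3,-0.1,0,0,0,0],
    [-0.3,-0.1,0,0,0,0],
    [-0.3,-0.1,0,0,0,0],
    [-0.3,-0.1,0,0,0,0],
    [0,0,0,0,0,0],
    [0,0,0,0,0,0]
  ]
}}

```text
clock: 14.5
tool_pos: [0.5557, 0.0024, 0.0376]
orientation: [-180.0, 0.0, -100.9]
force: [0.5, 0.3, -0.7]
opening: 0.0869
gripper_force: 0.0
```

```bash
python3 -c "
from h import *
delta((.55,.013,.038),-100.7)
s,b=rect('top',.032,(.56,.04),'t2',lo=(8,115,60))
"
```

```text
t 14.5 tcp [0.5557 0.0024 0.0376] [-1.7996e+02  2.0000e-02 -1.0092e+02] F [ 0.5  0.3 -0.7] open 0.0869
turn_z -0.22 now [-0.93  0.76 -0.04] final [-0.93  0.75 -0.04]
(np.float64(0.33389633908251287), [213, 208, 48, 40, 563], ((416.76727294921875, 348.71075439453125), (32.77117156982422, 176.31471252441406), 38.943199157714844)) [[348.6000061035156, 407.0], [459.3999938964844, 269.79998779296875], [484.8999938964844, 290.3999938964844], [374.1000061035156, 427.6000061035156]]
```

Request:
{"name": "play_rows", "arguments": {
  "plan": [
    [-0.2,-0.06,0,0,0,0],
    [-0.2,-0.06,0,0,0,0],
    [-0.2,-0.06,0,0,0,0],
    [-0.2,-0.06,0,0,0,0],
    [-0.1,0,0,0,0,0],
    [-0.1,0,0,0,0,0],
    [0,0,0,0,0,0],
    [0,0,0,0,0,0]
  ]
}}

```text
clock: 15.22
tool_pos: [0.5598, 0.0117, 0.0377]
orientation: [-180.0, 0.0, -100.9]
force: [-0.4, -1.0, 0.2]
opening: 0.0871
gripper_force: 0.0
```

Request:
{"name": "play_rows", "arguments": {
  "plan": [
    [-0.1,-0.03,0,0,0,0],
    [-0.1,-0.03,0,0,0,0],
    [-0.1,-0.03,0,0,0,0],
    [0,0,0,0,0,0],
    [0,0,0,0,0,0]
  ]
}}

```text
clock: 15.63
tool_pos: [0.56, 0.0126, 0.0376]
orientation: [179.9, -0.2, -100.9]
force: [-1.3, -9.3, 2.8]
opening: 0.0868
gripper_force: 4.7
```

Request:
{"name": "play_rows", "arguments": {
  "plan": [
    [-0.1,-0.2,0,0,0,0],
    [0,-0.2,0,0,0,0],
    [0,-0.2,0,0,0,0],
    [0,0,0,0,0,0],
    [0.5,0,0,0,0,0],
    [0.8,0,-1,0,0,0],
    [1,0,-3,0,0,0],
    [2,0,-4,0,0,0],
    [2,0,-4,0,0,0],
    [0,0,-4,0,0,0],
    [0,0,0,0,0,0],
    [0,0,0,0,0,0]
  ]
}}

```text
clock: 16.63
tool_pos: [0.5575, -0.0453, 0.1962]
orientation: [-179.6, 0.2, -101.0]
force: [0.2, 0.5, -1.1]
opening: 0.0873
gripper_force: 0.0
```

```bash
python3 -c "
from h import *
delta((.4266,.3408,.15),-50.8)
s=snapshot('wrist');cv2.imwrite('pics/w5.png',cv2.resize(s['frame'][60:300,200:520,::-1],None,fx=2.4,fy=2.4,interpolation=cv2.INTER_CUBIC))
"
```

```text
t 16.6333 tcp [ 0.5575 -0.0453  0.1962] [-179.57    0.19 -100.97] F [ 0.2  0.5 -1.1] open 0.0873
turn_z -50.17 now [-35.41  20.19   4.62] final [-38.19 -14.26   4.62]
```

View pics/w5.png

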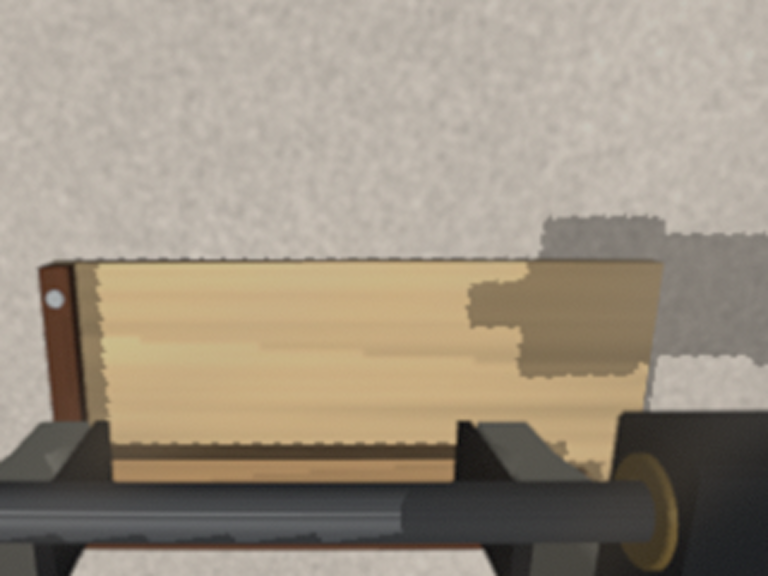

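This view shows a clear board with the rail down along the fence at about (285,465), but its end is hidden by the finger. I'll check it again once the short rail is over the board, so now I'll fetch the short rail.

Request:
{"name": "play_rows", "arguments": {
  "plan": [
    [-2.7,0.21,0.33,0,0,-3.58],
    [-2.7,0.21,0.33,0,0,-3.58],
    [-2.7,0.21,0.33,0,0,-3.58],
    [-2.7,0.21,0.33,0,0,-3.58],
    [-2.7,0.21,0.33,0,0,-3.58],
    [-2.7,0.21,0.33,0,0,-3.58],
    [-2.7,0.21,0.33,0,0,-3.58],
    [-2.7,0.21,0.33,0,0,-3.58],
    [-2.7,0.21,0.33,0,0,-3.58],
    [-2.7,0.21,0.33,0,0,-3.58],
    [-2.7,0.21,0.33,0,0,-3.58],
    [-2.7,0.21,0.33,0,0,-3.58],
    [-2.7,0.21,0.33,0,0,-3.58],
    [-2.7,0.21,0.33,0,0,-3.58],
    [0,0,0,0,0,0],
    [0,0,0,0,0,0]
  ]
}}

```text
clock: 18.02
tool_pos: [0.4482, 0.3071, 0.1447]
orientation: [179.9, -0.0, -50.7]
force: [-0.0, -1.0, -0.5]
opening: 0.0871
gripper_force: 0.0
```

```bash
python3 -c "
from h import *
s,b=rect('wrist',.02,(.4266,.3408))
p=s['frame']; 
for n in ('short_rail','short_rail_square_end'):print([d['position'] for d in spot_point('wrist',n)][:2])
r=b[2]
c=cv2.boxPoints(r)/1000
far=c[np.argsort(c@[.63,-.776])[-2:]].mean(0);e=(c[1]-c[0]);f=c[2]-c[1];L=e if np.hypot(*e)>np.hypot(*f) else f
L=L/np.hypot(*L);L=L*np.sign(L@[.63,-.776]);o=far-.085*L;y=np.degrees(np.arctan2(L[1],L[0]));print('end',far,'origin',o,'yaw',y)
delta((o[0],o[1],.0255),y)
"
```

```text
(np.float64(0.035872038765989864), [293, 157, 40, 104, 4011], ((446.7615966796875, 314.2754821777344), (37.80497741699219, 105.20204162597656), 38.975337982177734)) [[399.0, 343.29998779296875], [465.20001220703125, 261.5], [494.5, 285.29998779296875], [428.3999938964844, 367.1000061035156]]
[[0.4279, 0.3403, 0.0005]]
[[0.483, 0.2766, 0.0091]]
end [0.4798469  0.27338257] origin [0.42638311 0.339463  ] yaw -51.02466936458501
t 18.1667 tcp [0.4496 0.3059 0.1454] [ 1.7995e+02 -1.0000e-02 -5.0870e+01] F [ 0.  -0.6 -0.5] open 0.087
turn_z 0.16 now [-4.07 -0.32 11.99] final [-4.07 -0.31 11.99]
```

Request:
{"name": "play_rows", "arguments": {
  "plan": [
    [-2,-0.15,1,0,0,0.1],
    [-2.1,-0.15,2,0,0,0],
    [0,0,3,0,0,0],
    [0,0,3,0,0,0],
    [0,0,1.7,0,0,0],
    [0,0,1,0,0,0],
    [0,0,0.3,0,0,0],
    [0,0,0,0,0,0],
    [0,0,0,0,0,0]
  ]
}}

```text
clock: 18.92
tool_pos: [0.4267, 0.3405, 0.0268]
orientation: [-179.9, 0.0, -50.9]
force: [0.2, 0.4, 0.3]
opening: 0.0868
gripper_force: 0.0
```

Request:
{"name": "play_rows", "arguments": {
  "grip": 3,
  "plan": [
    [0,0,0,0,0,0],
    [0,0,0,0,0,0],
    [0,0,0,0,0,0],
    [0,0,0,0,0,0],
    [0,0,0,0,0,0],
    [0,0,0,0,0,0],
    [0,0,0,0,0,0],
    [0,0,0,0,0,0],
    [0,0,0,0,0,0],
    [0,0,0,0,0,0],
    [0,0,0,0,0,0]
  ]
}}

```text
clock: 19.83
tool_pos: [0.426, 0.3403, 0.0259]
orientation: [-180.0, 0.0, -50.9]
force: [-0.1, 0.4, 1.0]
opening: 0.0374
gripper_force: 30.0
```

Request:
{"name": "play_rows", "arguments": {
  "plan": [
    [0,0,-1.5,0,0,0],
    [0,0,-2.5,0,0,0],
    [0,0,-3,0,0,0],
    [2.58,2.06,0,0,0,-3.34],
    [2.58,2.06,0,0,0,-3.34],
    [2.58,2.06,0,0,0,-3.34],
    [2.58,2.06,0,0,0,-3.34],
    [2.58,2.06,0,0,0,-3.34],
    [2.58,2.06,0,0,0,-3.34],
    [2.58,2.06,0,0,0,-3.34],
    [2.58,2.06,0,0,0,-3.34],
    [2.58,2.06,0,0,0,-3.34],
    [2.58,2.06,0,0,0,-3.34],
    [2.58,2.06,0,0,0,-3.34],
    [2.58,2.06,0,0,0,-3.34],
    [0,0,0,0,0,0],
    [0,0,0,0,0,0],
    [0,0,0,0,0,0]
  ]
}}

```text
clock: 21.33
tool_pos: [0.5507, -0.0275, 0.0954]
orientation: [180.0, 0.1, -10.9]
force: [-0.0, 0.6, -1.1]
opening: 0.0375
gripper_force: 30.0
```

```bash
python3 -c "
from h import *
delta((.5644,-.0285,.038),-10.8)
s=snapshot('wrist');cv2.imwrite('pics/w6.png',s['frame'][:,:,::-1])
"
```

```text
t 21.3333 tcp [ 0.5507 -0.0275  0.0954] [ 1.7998e+02  7.0000e-02 -1.0940e+01] F [-0.   0.6 -1.1] open 0.0375
turn_z -0.14 now [ 1.36 -0.16  5.74] final [ 1.36 -0.16  5.74]
```

View pics/w6.png

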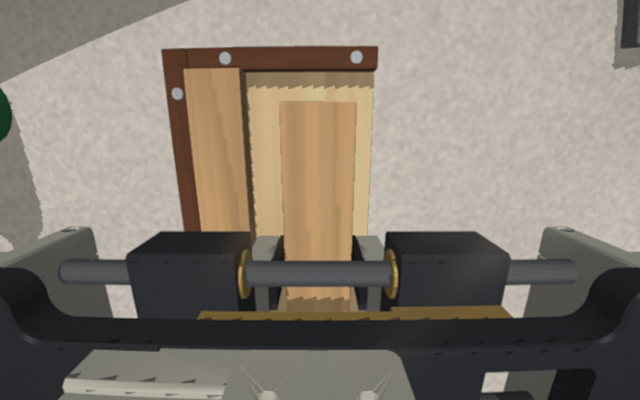

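The long rail at (215,150) looks flush against both the stop (y≈68) and the fence. The short rail at (318,190) is well clear of it, so I'll lower it and slide it to the stop.

Request:
{"name": "play_rows", "arguments": {
  "plan": [
    [0.6,0,1.5,0,0,0],
    [0.6,0,1.5,0,0,-0.1],
    [0,0,1.4,0,0,0],
    [0,0,0.8,0,0,0],
    [0,0,0.3,0,0,0],
    [0,0,0.15,0,0,0],
    [0,0,0.1,0,0,0],
    [0,0,0,0,0,0],
    [0,0,0,0,0,0]
  ]
}}

```text
clock: 22.13
tool_pos: [0.5635, -0.0293, 0.0391]
orientation: [-180.0, -0.1, -10.7]
force: [0.3, 0.9, -0.6]
opening: 0.0377
gripper_force: 30.0
```

Request:
{"name": "play_rows", "arguments": {
  "plan": [
    [0.2,0,0,0,0,0],
    [0.2,0,0,0,0,0],
    [0.2,0,0,0,0,0],
    [0.1,0,0,0,0,0],
    [0.1,0,0,0,0,0],
    [0.1,0,0,0,0,0],
    [0.1,0,0,0,0,0],
    [0,0,0,0,0,0],
    [0,0,0,0,0,0]
  ]
}}

```text
clock: 22.88
tool_pos: [0.5729, -0.0314, 0.0383]
orientation: [180.0, 0.0, -10.7]
force: [-0.5, -0.8, -0.9]
opening: 0.0381
gripper_force: 30.0
```

Request:
{"name": "play_rows", "arguments": {
  "plan": [
    [0.1,0,0.05,0,0,0],
    [0.1,0,0,0,0,0],
    [0.1,0,0,0,0,0],
    [0,0,0,0,0,0],
    [0,0,0,0,0,0]
  ]
}}

```text
clock: 23.3
tool_pos: [0.5762, -0.0319, 0.0379]
orientation: [-180.0, -0.0, -10.7]
force: [-0.4, 0.4, -0.5]
opening: 0.0376
gripper_force: 30.0
```

Request:
{"name": "play_rows", "arguments": {
  "plan": [
    [0.1,0,0,0,0,0],
    [0.1,0,0,0,0,0],
    [0,0,0,0,0,0],
    [0,0,0,0,0,0]
  ]
}}

```text
clock: 23.63
tool_pos: [0.5773, -0.0323, 0.0379]
orientation: [180.0, 0.1, -10.7]
force: [-3.1, 1.9, 3.7]
opening: 0.0372
gripper_force: 30.0
```

Request:
{"name": "play_rows", "arguments": {
  "plan": [
    [0.1,0,0,0,0,0],
    [0,0,0,0,0,0],
    [0,0,0,0,0,0]
  ]
}}

```text
clock: 23.88
tool_pos: [0.5774, -0.0323, 0.0379]
orientation: [180.0, 0.1, -10.8]
force: [-7.4, 4.2, 6.9]
opening: 0.0378
gripper_force: 30.0
```

Request:
{"name": "play_rows", "arguments": {
  "grip": 4.7,
  "plan": [
    [0,0,0,0,0,0],
    [0,0,0,0,0,0],
    [0,0,0,0,0,0],
    [0,0,-1.5,0,0,0],
    [0,0,-2.5,0,0,0],
    [-0.3,2.5,-0.5,0,0,0],
    [-0.3,2.4,0,0,0,0]
  ]
}}

```text
clock: 24.47
tool_pos: [0.5659, -0.0792, 0.0851]
orientation: [-179.9, -0.3, -10.6]
force: [0.7, -1.0, -0.8]
opening: 0.047
gripper_force: 0.0
```

Request:
{"name": "play_rows", "arguments": {
  "grip": 8.7,
  "plan": [
    [0,0,0,0,0,7.1],
    [0,0,0,0,0,7.1],
    [0,0,0,0,0,7.1],
    [0,0,0,0,0,7.1],
    [0,0,0,0,0,7.1],
    [0,0,0,0,0,7.1],
    [0,0,0,0,0,7.1],
    [0,0,0,0,0,7.1],
    [0,0,0,0,0,7.1],
    [0,0,0,0,0,7.1],
    [0,0,0,0,0,7.1],
    [0,0,0,0,0,7.1],
    [0,0,0,0,0,4.9],
    [0,0,0,0,0,0],
    [0,0,0,0,0,0]
  ]
}}

```text
clock: 25.72
tool_pos: [0.5641, -0.0796, 0.0829]
orientation: [-180.0, 0.0, -100.7]
force: [0.7, 0.1, -0.8]
opening: 0.0873
gripper_force: 0.0
```

Request:
{"name": "play_rows", "arguments": {
  "plan": [
    [0,0,2,0,0,0],
    [0,0,1.5,0,0,0],
    [0,0,0.7,0,0,0],
    [0,0,0.3,0,0,0],
    [-0.5,0,0,0,0,0],
    [-0.5,0,0,0,0,0],
    [-0.4,0,0,0,0,0],
    [-0.3,0,0,0,0,0],
    [-0.3,0,0,0,0,0],
    [-0.3,-0.1,0,0,0,0],
    [-0.3,-0.1,0,0,0,0],
    [-0.3,-0.1,0,0,0,0],
    [-0.3,-0.1,0,0,0,0],
    [-0.3,-0.1,0,0,0,0],
    [-0.3,-0.1,0,0,0,0],
    [-0.3,-0.1,0,0,0,0],
    [-0.3,-0.1,0,0,0,0],
    [-0.2,0,0,0,0,0],
    [0,0,0,0,0,0],
    [0,0,0,0,0,0]
  ]
}}

```text
clock: 27.38
tool_pos: [0.5809, -0.0354, 0.0381]
orientation: [-179.9, 0.0, -100.8]
force: [-1.2, 0.5, 0.4]
opening: 0.0869
gripper_force: 0.0
```

Request:
{"name": "play_rows", "arguments": {
  "plan": [
    [-0.1,-0.03,0,0,0,0],
    [-0.1,-0.03,0,0,0,0],
    [-0.1,-0.03,0,0,0,0],
    [0,0,0,0,0,0],
    [0,0,0,0,0,0]
  ]
}}

```text
clock: 27.8
tool_pos: [0.5815, -0.0332, 0.0379]
orientation: [180.0, -0.0, -100.8]
force: [-1.6, -1.9, 1.1]
opening: 0.0871
gripper_force: 1.0
```

Request:
{"name": "play_rows", "arguments": {
  "plan": [
    [-0.1,-0.03,0,0,0,0],
    [-0.1,-0.03,0,0,0,0],
    [-0.1,-0.03,0,0,0,0],
    [0,0,0,0,0,0],
    [0,0,0,0,0,0]
  ]
}}

```text
clock: 28.22
tool_pos: [0.5829, -0.0305, 0.0377]
orientation: [180.0, -0.0, -100.8]
force: [-2.6, -5.3, 0.3]
opening: 0.0871
gripper_force: 2.3
```

Request:
{"name": "play_rows", "arguments": {
  "plan": [
    [-0.1,-0.2,0,0,0,0],
    [0,-0.2,0,0,0,0],
    [0,-0.2,0,0,0,0],
    [0,0,0,0,0,0],
    [0,0,0,0,0,0]
  ]
}}

```text
clock: 28.63
tool_pos: [0.5872, -0.0313, 0.0371]
orientation: [179.8, -0.1, -100.8]
force: [-5.6, -6.4, 1.1]
opening: 0.0869
gripper_force: 3.4
```

Request:
{"name": "play_rows", "arguments": {
  "plan": [
    [-0.15,0,0,0,0,0],
    [0,0,0,0,0,0],
    [0,0,0,0,0,0],
    [0.5,0,0,0,0,0],
    [1,0,-1,0,0,0],
    [0,0,-2.5,0,0,0],
    [0,0,-2.5,0,0,0],
    [0,0,0,0,0,0]
  ]
}}

```text
clock: 29.3
tool_pos: [0.5907, -0.0434, 0.1039]
orientation: [-179.5, 0.2, -100.8]
force: [1.5, 0.2, 1.4]
opening: 0.0868
gripper_force: 0.0
```

Request:
{"name": "play_rows", "arguments": {
  "grip": 0,
  "plan": [
    [-1.1,4,0,0,0,0],
    [-1.1,4,0,0,0,0],
    [-1.1,4,0,0,0,0],
    [-1.1,4,0,0,0,0],
    [0,0,0,0,0,0],
    [0,0,0,0,0,0],
    [0,0,0,0,0,0],
    [0,0,0,0,0,0],
    [0,0,0,0,0,0],
    [0,0,0,0,0,0],
    [0,0,0,0,0,0],
    [0,0,0,0,0,0]
  ]
}}

```text
clock: 30.3
tool_pos: [0.4381, 0.0293, 0.0976]
orientation: [180.0, -0.0, -100.9]
force: [0.1, 0.1, -0.0]
opening: 0.0126
gripper_force: 0.0
```

```bash
python3 -c "
from h import *
ex=np.array([np.cos(np.radians(-10.8)),np.sin(np.radians(-10.8)),0]);ey=np.array([-ex[1],ex[0],0])
delta(.423*ex+.108*ey+[0,0,.0365],-100.8)
s=snapshot('top');i=s['frame'][130:260,290:400,::-1];cv2.imwrite('pics/t3.png',cv2.resize(i,None,fx=4.6,fy=4.6,interpolation=cv2.INTER_CUBIC))
"
```

```text
t 30.3 tcp [0.4381 0.0293 0.0976] [ 1.7997e+02 -2.0000e-02 -1.0089e+02] F [ 0.1  0.1 -0. ] open 0.0126
turn_z -0.09 now [0.29 0.19 6.11] final [0.29 0.19 6.11]
```

View pics/t3.png

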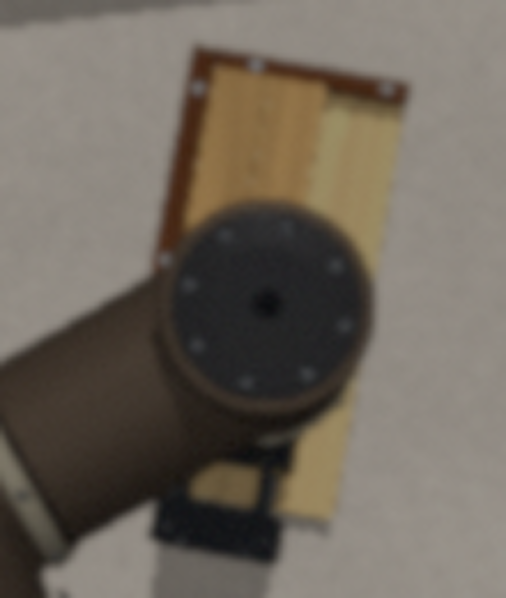

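From above, the rails lie side by side at (270,130) with their ends at the stop. I'll now give each tongue end a light push to make sure.

Request:
{"name": "play_rows", "arguments": {
  "plan": [
    [0.3,0.2,2,0,0,0],
    [0,0,2,0,0,0],
    [0,0,1.3,0,0,0],
    [0,0,0.6,0,0,0],
    [0,0,0.2,0,0,0],
    [0,-0.4,0,0,0,0],
    [0,-0.4,0,0,0,0],
    [0,-0.3,0,0,0,0],
    [0,-0.2,0,0,0,0],
    [0,0,0,0,0,0],
    [0,0,0,0,0,0]
  ]
}}

```text
clock: 31.27
tool_pos: [0.4484, 0.0246, 0.0372]
orientation: [-180.0, 0.0, -100.9]
force: [-0.3, 0.1, -0.5]
opening: 0.0006
gripper_force: 0.0
```

Request:
{"name": "play_rows", "arguments": {
  "plan": [
    [0,-0.2,0,0,0,0],
    [0,-0.2,0,0,0,0],
    [0,-0.1,0,0,0,0],
    [0,-0.1,0,0,0,0],
    [0,0,0,0,0,0],
    [0,0,0,0,0,0]
  ]
}}

```text
clock: 31.77
tool_pos: [0.454, 0.0235, 0.0369]
orientation: [180.0, -0.0, -100.8]
force: [-0.3, -0.1, -0.0]
opening: 0.0008
gripper_force: 0.0
```

Request:
{"name": "play_rows", "arguments": {
  "plan": [
    [0,-0.1,0,0,0,0],
    [0,-0.1,0,0,0,0],
    [0,-0.1,0,0,0,0],
    [0,0,0,0,0,0],
    [0,0,0,0,0,0]
  ]
}}

```text
clock: 32.18
tool_pos: [0.457, 0.0229, 0.0369]
orientation: [180.0, -0.0, -100.8]
force: [-0.5, 0.5, -0.4]
opening: 0.0001
gripper_force: 0.0
```

Request:
{"name": "play_rows", "arguments": {
  "plan": [
    [0,-0.1,0,0,0,0],
    [0,-0.1,0,0,0,0],
    [0,0,0,0,0,0],
    [0,0,0,0,0,0]
  ]
}}

```text
clock: 32.52
tool_pos: [0.4589, 0.0225, 0.0369]
orientation: [180.0, -0.0, -100.8]
force: [0.3, -0.4, -0.5]
opening: 0.0004
gripper_force: 0.1
```

Request:
{"name": "play_rows", "arguments": {
  "plan": [
    [0,-0.1,0,0,0,0],
    [0,-0.1,0,0,0,0],
    [0,-0.1,0,0,0,0],
    [0,0,0,0,0,0],
    [0,0,0,0,0,0]
  ]
}}

```text
clock: 32.93
tool_pos: [0.4591, 0.0219, 0.0365]
orientation: [179.8, -0.1, -100.9]
force: [-13.8, 9.8, 9.7]
opening: 0.0004
gripper_force: 7.4
```

Request:
{"name": "play_rows", "arguments": {
  "plan": [
    [0,-0.1,0,0,0,0],
    [0,-0.1,0,0,0,0],
    [0,0,0,0,0,0],
    [0,0,0,0,0,0]
  ]
}}

```text
clock: 33.27
tool_pos: [0.4592, 0.0215, 0.0363]
orientation: [179.6, -0.1, -100.9]
force: [-22.4, 15.0, 17.6]
opening: 0.0006
gripper_force: 12.2
```

Request:
{"name": "play_rows", "arguments": {
  "plan": [
    [0,0.7,0,0,0,0],
    [0,0.7,-1,0,0,0],
    [0,0,-3,0,0,0],
    [-0.95,1.5,0,0,0,0],
    [-0.95,1.5,0,0,0,0],
    [-0.95,1.5,0,0,0,0],
    [-0.95,1.5,0,0,0,0],
    [0,0,0,0,0,0],
    [0,0,0,0,0,0]
  ]
}}

```text
clock: 34.02
tool_pos: [0.3982, 0.0734, 0.0772]
orientation: [-180.0, 0.0, -100.7]
force: [0.6, 0.6, 0.8]
opening: 0.0007
gripper_force: 0.0
```

```bash
python3 -c "
from h import *
ex=np.array([np.cos(np.radians(-10.8)),np.sin(np.radians(-10.8)),0]);ey=np.array([-ex[1],ex[0],0])
delta(.376*ex+.1445*ey+[0,0,.037],-100.8)
"
```

```text
t 34.0167 tcp [0.3982 0.0734 0.0772] [-1.7996e+02  4.0000e-02 -1.0073e+02] F [0.6 0.6 0.8] open 0.0007
turn_z 0.07 now [0.22 0.14 4.02] final [0.22 0.14 4.02]
```

Request:
{"name": "play_rows", "arguments": {
  "plan": [
    [0.2,0.1,1.5,0,0,0],
    [0,0,1.5,0,0,0],
    [0,0,0.7,0,0,0],
    [0,0,0.3,0,0,0],
    [0,-0.2,0,0,0,0],
    [0,-0.2,0,0,0,0],
    [0,-0.2,0,0,0,0],
    [0,-0.2,0,0,0,0],
    [0,0,0,0,0,0],
    [0,0,0,0,0,0]
  ]
}}

```text
clock: 34.85
tool_pos: [0.4051, 0.0697, 0.0372]
orientation: [-180.0, 0.0, -100.9]
force: [-0.4, 0.2, -0.1]
opening: 0.0005
gripper_force: 0.0
```

Request:
{"name": "play_rows", "arguments": {
  "plan": [
    [0,-0.1,0,0,0,0],
    [0,-0.1,0,0,0,0],
    [0,-0.1,0,0,0,0],
    [0,0,0,0,0,0],
    [0,0,0,0,0,0]
  ]
}}

```text
clock: 35.27
tool_pos: [0.4068, 0.069, 0.0369]
orientation: [179.9, -0.0, -100.9]
force: [-7.7, 4.3, 5.1]
opening: 0.0003
gripper_force: 3.9
```

Request:
{"name": "play_rows", "arguments": {
  "plan": [
    [0,-0.1,0,0,0,0],
    [0,-0.1,0,0,0,0],
    [0,0,0,0,0,0],
    [0,0.8,0,0,0,0],
    [0,0.4,-1,0,0,0],
    [0,0,-4,0,0,0],
    [0,0,-4,0,0,0],
    [0,0,-4,0,0,0],
    [4,-1,0,0,0,0],
    [4,-1,0,0,0,0],
    [4,-1,0,0,0,0],
    [4,-1,0,0,0,0],
    [4,-1,0,0,0,0],
    [4,-1,0,0,0,0],
    [4,-1,0,0,0,0],
    [4,-1,0,0,0,0],
    [0,0,0,0,0,0]
  ]
}}

```text
clock: 36.68
tool_pos: [0.416, -0.2642, 0.1665]
orientation: [180.0, -0.1, -101.1]
force: [1.6, -0.2, -0.3]
opening: 0.0006
gripper_force: 0.0
```

```bash
python3 -c "
from h import *
delta((.5,-.2,.1),-100.8)
s=snapshot('scene');cv2.imwrite('pics/s3f.png',s['frame'][:,:,::-1]);p=project(s,[.53,.03,.03])[0].astype(int);print(p)
a=s['frame'][p[1]-60:p[1]+60,p[0]-75:p[0]+75,::-1]
t=snapshot('top')['frame'][133:253,300:390,::-1]
a=cv2.resize(a,(440,352),interpolation=cv2.INTER_CUBIC);t=cv2.resize(t,(352,469),interpolation=cv2.INTER_CUBIC)
c=np.zeros((469,792,3),np.uint8);c[:352,:440]=a;c[:,440:]=t;cv2.imwrite('pics/f1.png',c)
"
```

```text
t 36.6833 tcp [ 0.416  -0.2642  0.1665] [ 1.7997e+02 -7.0000e-02 -1.0113e+02] F [ 1.6 -0.2 -0.3] open 0.0006
turn_z -0.33 now [-7.92 -7.    6.65] final [-7.88 -7.05  6.65]
[312 221]
```

View pics/f1.png

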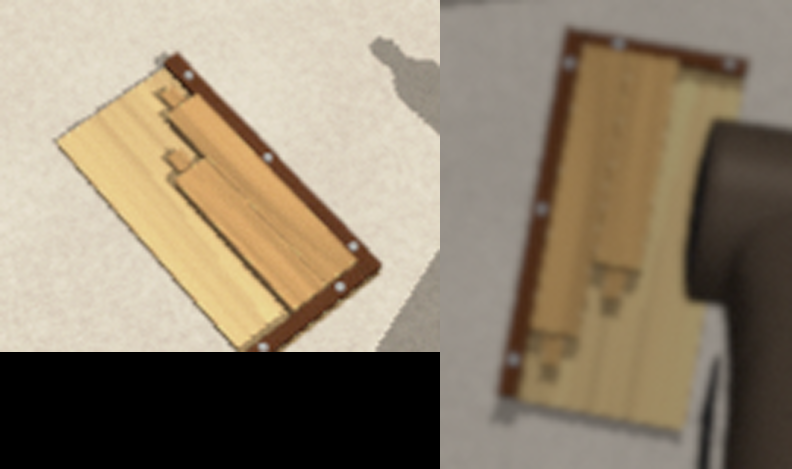

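Both views show the rails side by side, flush to the stop and fence, tongues pointing away. The left view has the tongues at (175,97) and (182,160). There's time to spare, so I'll do one last gentle side press.

Request:
{"name": "play_rows", "arguments": {
  "grip": 8.7,
  "plan": [
    [-3.38,-1.77,0,0,0,-0.3],
    [-3.38,-1.77,0,0,0,0],
    [-3.38,-1.77,0,0,0,0],
    [-3.38,-1.77,0,0,0,0],
    [-3.38,-1.77,0,0,0,0],
    [-3.38,-1.77,0,0,0,0],
    [-3.38,-1.77,0,0,0,0],
    [0,0,4,0,0,0],
    [0,0,4,0,0,0],
    [0,0,2,0,0,0],
    [0,0,0,0,0,0],
    [0,0,0,0,0,0]
  ]
}}

```text
clock: 37.78
tool_pos: [0.5808, -0.0474, 0.0665]
orientation: [179.9, -0.1, -100.4]
force: [-0.1, 0.5, 1.8]
opening: 0.0747
gripper_force: 0.0
```

```bash
python3 -c "
from h import *
ex=np.array([np.cos(np.radians(-10.8)),np.sin(np.radians(-10.8)),0]);ey=np.array([-ex[1],ex[0],0])
delta(.582*ex+.079*ey+[0,0,.0375],-100.8)
"
```

```text
t 37.7833 tcp [ 0.5808 -0.0474  0.0665] [ 1.7988e+02 -7.0000e-02 -1.0041e+02] F [-0.1  0.5  1.8] open 0.0747
turn_z 0.39 now [-1.67 -0.27  2.9 ] final [-1.68 -0.26  2.9 ]
```

Request:
{"name": "play_rows", "arguments": {
  "plan": [
    [0,0,1.5,0,0,0.35],
    [0,0,1.0,0,0,0],
    [0,0,0.4,0,0,0],
    [-0.4,0,0,0,0,0],
    [-0.4,0,0,0,0,0],
    [-0.4,0,0,0,0,0],
    [-0.2,0,0,0,0,0],
    [-0.1,0,0,0,0,0],
    [-0.1,0,0,0,0,0],
    [0,0,0,0,0,0],
    [0,0,0,0,0,0]
  ]
}}

```text
clock: 38.7
tool_pos: [0.5846, -0.0329, 0.038]
orientation: [-180.0, 0.0, -100.9]
force: [0.2, 0.1, 0.5]
opening: 0.0871
gripper_force: 0.0
```

Request:
{"name": "play_rows", "arguments": {
  "plan": [
    [-0.1,0,0,0,0,0],
    [-0.1,0,0,0,0,0],
    [0,0,0,0,0,0],
    [0,0,0,0,0,0]
  ]
}}

```text
clock: 39.03
tool_pos: [0.5849, -0.031, 0.0379]
orientation: [180.0, -0.0, -100.9]
force: [-0.9, -1.2, -0.5]
opening: 0.087
gripper_force: 0.4
```

Request:
{"name": "play_rows", "arguments": {
  "plan": [
    [-0.1,0,0,0,0,0],
    [-0.1,0,0,0,0,0],
    [0,0,0,0,0,0],
    [0,0,0,0,0,0]
  ]
}}

```text
clock: 39.37
tool_pos: [0.5849, -0.0307, 0.0379]
orientation: [179.9, -0.1, -100.8]
force: [0.8, -10.6, 0.5]
opening: 0.087
gripper_force: 5.2
```

Request:
{"name": "play_rows", "arguments": {
  "plan": [
    [-0.1,0,0,0,0,0],
    [-0.05,0,0,0,0,0],
    [0,0,0,0,0,0],
    [0,0,0,0,0,0]
  ]
}}

```text
clock: 39.7
tool_pos: [0.5849, -0.0306, 0.038]
orientation: [179.9, -0.2, -100.8]
force: [0.9, -19.3, 1.4]
opening: 0.0868
gripper_force: 8.8
```

The press held firm at 19 N with no movement, so the rails are snug. I'll back off and hand in.

Request:
{"name": "play_rows", "arguments": {
  "plan": [
    [0.4,0,0,0,0,0],
    [0.8,0,0,0,0,0],
    [1,0,-1,0,0,0],
    [1,0,-3,0,0,0],
    [1,0,-4,0,0,0],
    [0,0,-4,0,0,0],
    [0,0,0,0,0,0],
    [0,0,0,0,0,0],
    [0,0,0,0,0,0]
  ]
}}

```text
clock: 40.45
tool_pos: [0.5774, -0.0689, 0.1587]
orientation: [-179.9, 0.1, -100.9]
force: [0.3, -0.5, -0.8]
opening: 0.0871
gripper_force: 0.0
```

```bash
python3 -c "
from plant import *
print(get_obs()['force'],get_obs()['clock']);print(close_job())"
```

```text
[ 0.27222242 -0.49447967 -0.76144008] 40.45
the job is handed in; nothing more can be done
None
```

I handed the job in at 40.5 s: both rails lie flat on the board with tongues away from the end stop, pushed snug against the stop, the fence and each other, and the bottle, can and brush were not touched; the hand-in returned no verdict.

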